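# Change over two lanes of the oil shelf

## Robot

A 6-joint arm with a two-finger parallel gripper is mounted at the origin on the work surface. World frame = base frame: x ahead of the robot, y to its left, z up, the work surface at z = 0. Lengths are in mm, angles in rad, forces in N, time in s.
With the tool pointing down it reaches from about 400 to 925 mm from the base axis. Payload 12.5 kg.
Tool frame: the origin (TCP) lies at the very end of the fingers, on their centre line; the grasp point (between the pads) lies 19 mm behind it; z points along the fingers, x is the direction in which the jaws open and shut, and the axes are right-handed (so a half turn about z gives the same grasp; the last joint's range is limited). The gripper opens to 95 mm and grips with 3 to 60 N. Pads are 20 mm wide; open, the fingers measure 119 mm over their backs; the gripper's body (75 mm by 180 mm) begins 59 mm behind the grasp point.
Start: joints at [-1.45, 0.491, 1.559, -0, 1.092, -0.106], TCP at [140.56, -609.009, 189.061] pointing down, gripper open.
Joint ranges: [-3.1, 3.1], [-0.84, 2.19], [0.05, 2.79], [-1.13, 4.28], [0.06, 2.93], [-2.69, 2.69]. Speed limits (rad/s): [2.22, 2.22, 2.79, 3.14, 3.14, 3.14].

## Interface

Orientations are given as [roll, pitch, yaw] about the fixed x, y, z axes, in that order (R = Rz(yaw) Ry(pitch) Rx(roll)).
In Python, from cell import env gives the robot as it stands.
- The arm moves only by the tool arm_command, never from a script. Its argument "motion" is one flat list of numbers, 7 for each row, row after row: the opening, from -1 (shut) to 1 (fully open), then the shift along the tool's x, y, z in mm, then the turn, a rotation vector about the tool's x, y, z in degrees. In form: [fingers, dx, dy, dz, rx, ry, rz, fingers, dx, dy, dz, rx, ry, rz, ...]. A call has 1 to 20 rows; each row is the pose to reach, as a shift and turn from the pose commanded when the call began, along the tool's axes at that moment; what a row does not reach only later rows make up. A row lasts 1/10 s, in which the tool goes at most 50 mm and 8.59 degrees, less where a joint would pass 70% of its speed; a pose out of reach is approached as far as the arm can. A call with a gripper value outside its range is refused whole. The fingers move at their own pace and stop on an object; the grip force is fixed at half the most. Time passes only in rows, so rows that repeat a pose let the fingers close. It gives the time, the measured TCP pose, the force and the opening at its end, in the units of the state.
- env.state(): the state, without advancing time (a new reading comes with each control period).
- env.read_camera(name): name is "scene" or "top"; returns (picture, depth): 480x640x3 uint8, red, green, blue; 480x640 float32, mm along the optical axis (not along the pixel's ray), 0 where there is no reading.
- env.calibration(name): a dict with "fx", "fy", "cx", "cy" (pixels), "cam_to_world" (4x4, takes a point from camera to world coordinates). Camera axes: x right, y down, z forward; pixel columns grow to the right and rows downward; lengths in mm; the calibration is good to about 2 mm. A picture is of the moment at which its call begins. calibration takes no time and is no camera call.
- env.job_done(): hands the job in, once; it reports no verdict.
Trained networks look in the newest picture that a camera, given by its name, has taken for a name from the list of things; names that differ only in an ending like _2 or _b are one class to them, and where a whole thing is asked for, a point or a joint stands for the part that bears it (a point fixed in the world has none). Each returns a list of dicts, best first, with "confidence" (0 to 1); they miss things now and then, are a little off and sometimes report something else, mostly with a low value. They report only what shows in the picture. A call takes as long as a camera call. They do not tell look-alikes from the thing itself.
- env.recognise(camera, label): "location" ([column, row] in pixels, amid what is visible of it).
- env.silhouettes(camera, label): "region" (480x640 bool, what is visible of it) and "location" ([column, row] in pixels, amid what is visible of it).
- env.spot_point(camera, label): "location" ([column, row] in pixels: a listed point, or the origin of a listed thing).
The state is a dict: "t": time; "joints": joint angles; "qvel": joint speeds; "tau": joint torques, N m; "eef_pos": TCP position; "tcp_rot": TCP orientation; "ft_force": force on the tool from outside, world axes, zero at the start; "moment": the same for the moment, N m; "opening": opening from 0.0 (shut) to 1.0 (fully open).
Only numpy, scipy, OpenCV 4.12 (cv2) and the standard library are available. Lean on these libraries where they do the work, as an engineer would, in place of code of your own. Each camera call takes 0.05 s, during which the arm holds its last target.

## Task

The lane tickets on the counter shelf have been changed over, so change the stock to match: the burgundy oil bottle goes into the right-hand lane (behind the burgundy ticket) and the blue-capped spray can into the left-hand lane (behind the blue ticket). The bottle is too wide for the right lane as it is: lift the divider's front end over its yellow catch, slide the divider to the left and let it drop fully into the slot of the rail. Leave bottle and can standing on the shelf, the bottle square to the front, without knocking over or shifting the other goods on the counter.

Things in the scene. Friction and masses are not known exactly. Their poses are not given: they have to be found in the camera images.
- shelf_tray: Fixed grey steel lane shelf, 310 mm wide (y), 300 deep. Origin: centre of its underside, on the counter; x runs from its open front (ticket side, nearest the robot) to its rear, y to its left seen from the front, z up. Goods stand on the deck: top 18 mm above the origin, x -115 to +110 mm, y +-151 mm. Side cheeks 45 mm high at y +-153 mm; rear rod, 10 mm thick, at x 120, z 45 mm.
- rail_mid (a point): Middle of the rail zone at the shelf's front (shelf x -137, y 0, z 30 mm). The steel rail here runs along y, flat top 30 mm above the counter, and carries the divider's foot. Outside it slopes the white ticket strip, burgundy ticket right (-y), blue ticket left. One slot, 12 mm wide (y), 9 mm deep, crosses the rail; the rail is clamped elsewhere each time, so the slot is found by feel.
- bump_top (a point): Top centre of the detent bump, the left lug of the yellow catch that holds the divider's foot at the start (the right lug is 7 mm higher). The bump stands 12 mm above the rail's flat top, 10 mm wide in y, square-sided; its near side is 6 mm left of the parked divider's mid plane.
- divider_slide (a joint): Place of the lane divider along the shelf's +y (left), m: 0 when parked in the catch, mid plane then at shelf y -60 mm; limit 0.15. It rubs lightly (1 to 2 N). The slot lies between 0.045 and 0.085. Resting on the rail and slid slowly (30 to 40 mm/s), a loosely guided divider drops in by its own weight and then goes neither on nor back unless lifted; pinched tight it cannot drop.
- divider (a joint): Tilt of the lane divider about the rear rod, rad: 0 with its foot on the rail's flat top (also when parked), positive with the front end raised (0.05 just clears the bump; up to 0.6), about -0.034 with the foot fully down in the slot (grip 9 mm lower). It falls by its own weight (0.65 kg in all).
- divider_grip (a point): Point in the orange grip at the divider's front end, 14 mm below the grip's top, 251 mm in front of the rear rod. The grip is an upright block 12 mm thick (along shelf y), 36 mm long (x), 48 mm tall, top 132 mm above the counter with the foot on the rail. Below it the front upright, 8 mm thick, ends in the foot. Axes as the shelf's, tilting with the divider.
- divider_sleeve (a point): Centre of the divider's sleeve on the rear rod, in the divider's mid plane; axes as the shelf's. Between sleeve and grip the divider is an upright plate 4 mm thick, its top edge 102 mm above the counter.
- oil_bottle: Loose flat oil bottle, burgundy with yellow cap: 60 mm deep (x), 100 mm wide (y), 190 mm tall, 0.5 to 0.85 kg; same front and back. Origin: centre of its underside. Starts in the left lane. Body 132 mm high, then stepped shoulders up to 155 mm, neck 30 mm thick.
- oil_cap (a point): Middle of the oil bottle's cap, 177 mm above its underside on its axis; the cap is 38 mm in diameter and 26 mm high.
- spray_can: Loose white and blue spray can, 57 mm in diameter, 165 mm tall, about 0.3 kg. Origin: centre of its underside. Starts in the right lane.
- spray_cap (a point): Point on the can's axis 146 mm above its underside, in the blue cap, which is 50 mm in diameter and reaches from 121 to 165 mm.
- filter_carton: Bystander: loose brown carton, 85 x 85 x 95 mm high; origin under its centre.
- grease_tin: Bystander: loose round tin, 84 mm in diameter, 85 mm high; origin under its centre.
- coolant_bottle: Bystander: loose blue bottle, 66 mm in diameter, 170 mm high; origin under its centre. The bystanders stand beside the shelf, two to the right and one at the rear left; the counter at the front left, about x 0.47, y 0.31, is free.
There are look-alikes about, which are no part of the job. Of the things like the oil_bottle, leave any that is red; of the rest the larger one is meant.

How it is judged:
By the outcome, as a careful person would: the job done as asked, in the order asked, and still so for the second after the job is handed in, with the robot touching nothing.
It also fails if it takes over 72 s, if anything falls off the work surface, if the arm or the gripper's body presses on something with over 40 N, if the wrist force passes 120 N, or if a joint passes its speed limit or range.

## Working session

There is one attempt and no reset: what is moved stays moved. The work goes in short steps, Python scripts to look and compute and a tool call to move; the robot and the scene stay as the last step left them, time stands still between calls to the robot, and variables do not carry over. Pictures are saved under pics/ and viewed, and the job is handed in when it is done.

Besides the shell and the picture viewer there is one more tool, called after "Call:" as name(argument=value, ...), one argument or row to a line, values as JSON. arm_command: Moves the arm, as the interface text tells. Its arguments: {"type":"object","properties":{"motion":{"type":"array","items":{"type":"number"}}},"required":["motion"]}

```bash
ls; mkdir -p pics
cat > h.py <<'E'
import numpy as np, cv2
from cell import env
def cal(n):
    c=env.calibration(n); return c,np.array(c["cam_to_world"])
def px2w(n,u,v,d):
    c,T=cal(n); p=np.array([(u-c["cx"])/c["fx"]*d,(v-c["cy"])/c["fy"]*d,d,1]); return (T@p)[:3]
def px_at_z(n,u,v,z):
    c,T=cal(n); r=T[:3,:3]@np.array([(u-c["cx"])/c["fx"],(v-c["cy"])/c["fy"],1]); o=T[:3,3]; return o+r*(z-o[2])/r[2]
def w2px(n,p):
    c,T=cal(n); q=np.linalg.inv(T)@np.append(p,1); return np.array([c["fx"]*q[0]/q[2]+c["cx"],c["fy"]*q[1]/q[2]+c["cy"]])
def cloud(n,D):
    c,T=cal(n); v,u=np.mgrid[0:480,0:640]; P=np.stack([(u-c["cx"])/c["fx"]*D,(v-c["cy"])/c["fy"]*D,D,np.ones_like(D)],-1); return (P@T.T)[...,:3]
def save(n,im): cv2.imwrite(n,im[...,::-1])
E
python3 - <<'E'
from h import *
for n in("scene","top"):
    im,D=env.read_camera(n); save(f"pics/{n}0.png",im); np.savez(f"{n}0.npz",im=im,D=D)
    c,T=cal(n); print(n,c["fx"],np.round(T,3).tolist())
    for l in ["oil_bottle","oil_cap","spray_can","spray_cap","divider_grip","divider_sleeve","shelf_tray","rail_mid","bump_top"]:
        r=env.spot_point(n,l); print(l,[(np.round(x["location"]).tolist(),round(x["confidence"],2)) for x in r[:5]])
print(env.state())
E
```

```text
pics
scene 532.7507997511572 [[0.684, 0.479, -0.55, 1356.969], [0.729, -0.431, 0.532, -715.999], [0.018, -0.765, -0.644, 992.415], [0.0, 0.0, 0.0, 1.0]]
oil_bottle [([425.0, 272.0], 0.9), ([319.0, 278.0], 0.77), ([396.0, 310.0], 0.67), ([322.0, 305.0], 0.62), ([416.0, 225.0], 0.46)]
oil_cap [([404.0, 270.0], 0.68), ([154.0, 324.0], 0.64), ([318.0, 226.0], 0.62), ([244.0, 244.0], 0.57)]
spray_can [([281.0, 303.0], 0.84)]
spray_cap [([277.0, 264.0], 0.73)]
divider_grip [([243.0, 244.0], 0.68), ([418.0, 227.0], 0.61)]
divider_sleeve [([324.0, 306.0], 0.87), ([152.0, 323.0], 0.58)]
shelf_tray [([300.0, 287.0], 0.69)]
rail_mid [([260.0, 256.0], 0.67), ([322.0, 303.0], 0.46)]
bump_top [([250.0, 264.0], 0.96)]
top 462.6596951168177 [[0.005, -0.998, 0.063, 572.264], [-1.0, -0.004, 0.008, -23.622], [-0.008, -0.064, -0.998, 1139.322], [0.0, 0.0, 0.0, 1.0]]
oil_bottle [([307.0, 233.0], 0.85), ([278.0, 148.0], 0.78)]
oil_cap [([305.0, 222.0], 0.83), ([274.0, 136.0], 0.83), ([188.0, 154.0], 0.68)]
spray_can [([366.0, 228.0], 0.73), ([324.0, 246.0], 0.7)]
spray_cap [([372.0, 226.0], 0.65)]
divider_grip []
divider_sleeve [([344.0, 190.0], 0.63)]
shelf_tray [([324.0, 246.0], 0.96)]
rail_mid [([339.0, 301.0], 0.81)]
bump_top [([351.0, 295.0], 0.62)]
{'t': 1.0, 'joints': array([-1.44960269e+00,  4.90873352e-01,  1.55891372e+00,  1.81261722e-05,
        1.09172364e+00, -1.05554813e-01]), 'qvel': array([-1.39041457e-06,  1.48978661e-04, -1.11733973e-03,  1.37570196e-03,
       -8.90560453e-04, -1.29145933e-03]), 'tau': array([ 1.03624869e-03, -6.12479353e+01, -2.58428675e+01,  6.93035172e-02,
        4.45271039e-02,  5.85330525e-06]), 'eef_pos': array([ 140.56161748, -608.99536129,  189.07277134]), 'tcp_rot': array([-3.14158529e+00, -8.31739013e-05, -1.34405623e+00]), 'ft_force': array([0.24235133, 0.38070541, 0.48622331]), 'moment': array([ 0.01060799, -0.0180042 ,  0.01439806]), 'opening': 1.0003144958596644}
```

View pics/scene0.png

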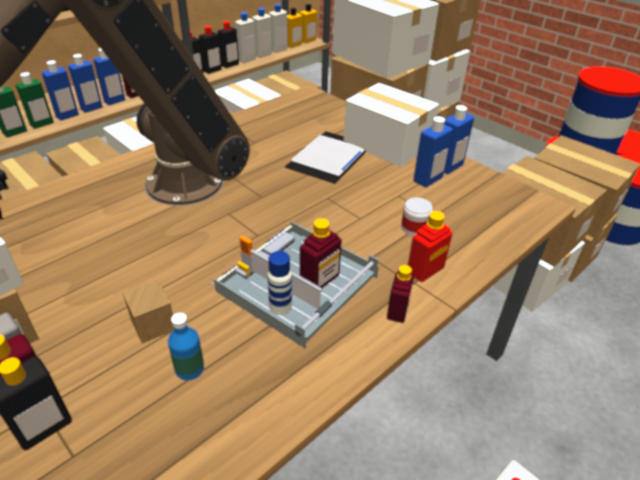

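View pics/top0.png

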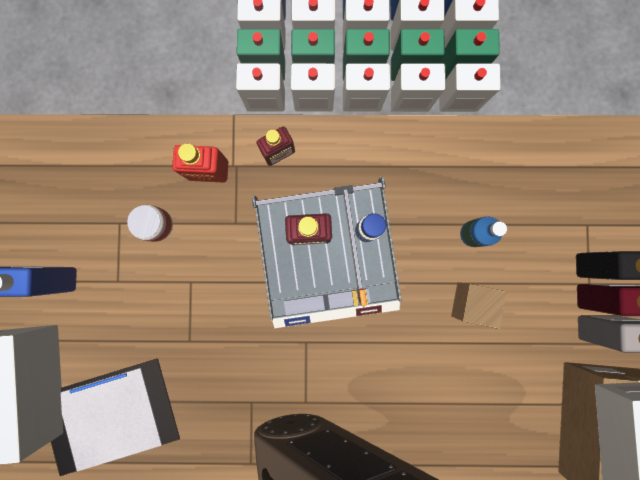

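Run:
```python
from h import *
im=np.load("top0.npz")["im"]; c=cv2.resize(im[110:320,240:420],None,fx=3,fy=2.8,interpolation=cv2.INTER_CUBIC); save("pics/topcrop0.png",c[:588])
im=np.load("scene0.npz")["im"]; c=cv2.resize(im[190:340,220:440],None,fx=3.6,fy=3.6,interpolation=cv2.INTER_CUBIC); save("pics/scenecrop0.png",c)
```

```text
(no output)
```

View pics/topcrop0.png

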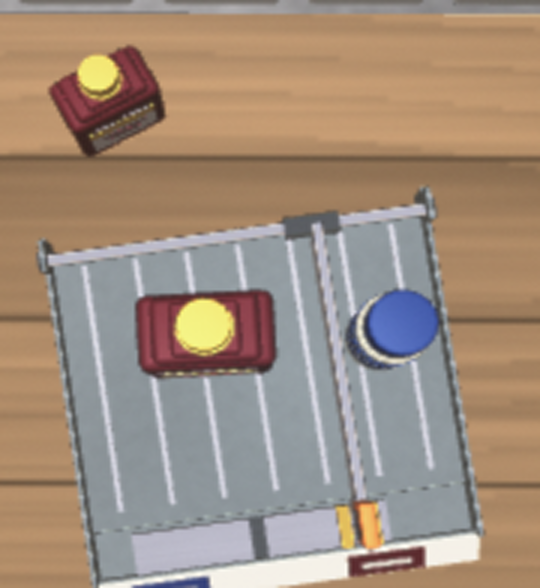

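View pics/scenecrop0.png

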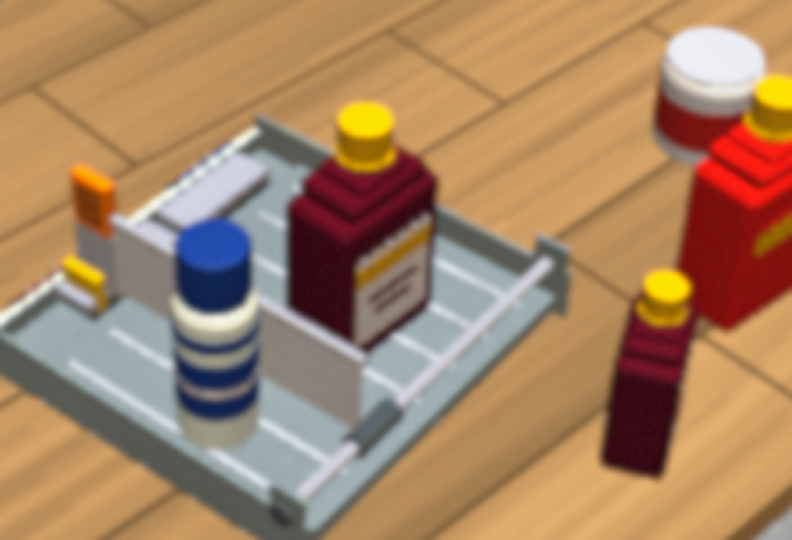

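The large burgundy bottle at top (307,228) in the shelf's left lane is the target. The small burgundy one at (275,147) and the red one at (190,160) are look-alikes, and the enlarged crop confirms this. The can is at (372,226) and the grip at (361,297). Next I measure them.

Run:
```python
from h import *
z=np.load("top0.npz"); im,D=z["im"],z["D"]; P=cloud("top",D)
env.read_camera("top"); env.read_camera("scene")
r=env.silhouettes("top","shelf_tray")[0]; m=r["region"]; print(r["confidence"],m.sum())
box=np.zeros((480,640),bool); box[175:335,250:405]=1
# cheek tops: edges
hsv=cv2.cvtColor(im,cv2.COLOR_RGB2HSV)
wood=(hsv[...,1]>70)&(hsv[...,0]<25)
reg=box&(P[...,2]>6)&(P[...,2]<60)
pts=P[reg][:,:2].astype(np.float32)
rc=cv2.minAreaRect(pts); print("rect",rc); print(cv2.boxPoints(rc))
print("table z",np.median(P[345:355,300:360,2]), "deck z",np.median(P[250:280,285:340,2]))
# cheek high points
hi=box&(P[...,2]>37)&(P[...,2]<50)
for nm,cm in (("left",slice(250,280)),("right",slice(380,405))):
    q=np.zeros_like(box); q[195:300,cm]=1; q&=hi; X=P[q]; 
    vx,vy,x0,y0=cv2.fitLine(X[:,:2].astype(np.float32),cv2.DIST_HUBER,0,.01,.01).ravel(); print(nm,len(X),np.degrees(np.arctan2(vy,vx)),x0,y0,X[:,2].mean())
def box_of(mask,nm):
    X=P[mask]; rc=cv2.minAreaRect(X[:,:2].astype(np.float32)); print(nm,mask.sum(),rc,"z",np.percentile(X[:,2],[5,50,95]))
zz=P[...,2]
b=np.zeros_like(box); b[205:250,278:335]=1; box_of(b&(zz>120)&(zz<165),"bottle shoulder"); box_of(b&(zz>190),"cap top")
b=np.zeros_like(box); b[205:250,350:390]=1; box_of(b&(zz>150),"can top")
b=np.zeros_like(box); b[285:310,345:375]=1; box_of(b&(zz>120),"grip"); 
b=np.zeros_like(box); b[285:310,340:360]=1; box_of(b&(zz>34)&(zz<60)&(hsv[...,0]>15)&(hsv[...,0]<40)&(hsv[...,1]>100),"bump")
for u,v,zc in[(305,222,195),(372,226,183),(326,302,25),(255,202,45),(383,182,45)]: print(u,v,px_at_z("top",u,v,zc))
```

```text
0.67 13941
rect ((584.945556640625, -43.67913818359375), (379.6828918457031, 337.1494445800781), 3.770686149597168)
[[ 384.42902   112.046036]
 [ 406.60114  -224.37355 ]
 [ 785.4621   -199.40431 ]
 [ 763.29      137.01527 ]]
table z -0.844486334329531 deck z 17.133582368509906
left 280 6.8143044 598.22284 108.73109 44.717277333925836
right 226 8.65376 610.84973 -196.41826 43.19575036708986
bottle shoulder 749 ((647.6536865234375, -1.3920555114746094), (60.71397399902344, 99.760498046875), 3.101252794265747) z [141.58229779 150.67298257 164.39820945]
cap top 279 ((618.2665405273438, -3.2954769134521484), (94.23289489746094, 35.180450439453125), 3.3660778999328613) z [203.19233761 207.00231615 210.21077484]
can top 485 ((611.7982788085938, -98.12236022949219), (48.609535217285156, 161.52464294433594), 44.701595306396484) z [170.13403368 181.87072137 185.15682481]
grip 99 ((534.857177734375, -82.00260925292969), (135.85842895507812, 27.800762176513672), 45.78578186035156) z [124.80113219 130.50176739 134.22165433]
bump 60 ((490.3625183105469, -109.96141815185547), (33.72495651245117, 9.567902565002441), 10.130088806152344) z [37.92775887 41.65817556 44.98463311]
305 222 [655.82632262   3.83559664 195.        ]
372 226 [ 649.12939755 -134.67090319  183.        ]
326 302 [479.14677524 -42.58673682  25.        ]
255 202 [716.45175119 127.65392136  45.        ]
383 182 [ 765.555795   -177.22946649   45.        ]
```

Run:
```python
from h import *
from scipy.optimize import least_squares
z=np.load("top0.npz"); im,D=z["im"],z["D"]; P=cloud("top",D); zz=P[...,2]
hsv=cv2.cvtColor(im,cv2.COLOR_RGB2HSV); H,S,V=[hsv[...,i].astype(int) for i in range(3)]
v,u=np.mgrid[0:480,0:640]
def sel(u0,u1,v0,v1): return (u>=u0)&(u<u1)&(v>=v0)&(v<v1)
L=P[sel(250,285,205,290)&(zz>38)&(zz<52)]; R=P[sel(380,405,195,285)&(zz>38)&(zz<52)]
rod=P[(sel(262,333,182,205)|sel(356,378,178,196))&(zz>38)&(zz<58)]
print(len(L),len(R),len(rod))
def tr(p,X): 
    c,s=np.cos(p[2]),np.sin(p[2]); d=X[:,:2]-p[:2]; return np.c_[d[:,0]*c+d[:,1]*s,-d[:,0]*s+d[:,1]*c]
f=lambda p: np.r_[tr(p,L)[:,1]-153,tr(p,R)[:,1]+153,tr(p,rod)[:,0]-120]
s=least_squares(f,[600,-40,.13],loss="soft_l1",f_scale=2); p=s.x; print("shelf",p,np.degrees(p[2]))
for n,X,i,c in(("L",L,1,153),("R",R,1,-153),("rod",rod,0,120)):
    e=tr(p,X)[:,i]-c; print(n,np.percentile(e,[10,50,90]))
    f2=np.polyfit(tr(p,X)[:,1-i],tr(p,X)[:,i],1); print(" slope deg",np.degrees(f2[0]))
np.save("shelf.npy",p)
def rep(nm,m):
    X=P[m]; q=tr(p,X); rc=cv2.minAreaRect(q.astype(np.float32)); print(nm,m.sum(),"med",np.round(np.median(q,0),1),"rng",np.round(np.percentile(q,[3,97],axis=0),1).tolist(),"z",np.round(np.percentile(X[:,2],[5,50,95]),1),"rect",np.round(rc[0],1),np.round(rc[1],1),round(rc[2],1))
orange=(H>=8)&(H<=18)&(S>170)&sel(345,375,280,310); yel=(H>18)&(H<35)&(S>150)&sel(340,375,280,310)
print([(int(x[0]),int(x[1])) for x in (np.argwhere(orange).min(0),np.argwhere(orange).max(0),np.argwhere(yel).min(0),np.argwhere(yel).max(0))])
rep("orange",orange); rep("orange top",orange&(zz>124)&(zz<138)); rep("yel",yel&(zz<60))
rep("plate",sel(340,365,195,290)&(zz>95)&(zz<108))
rep("sleeve",sel(333,356,180,200)&(zz>35)&(zz<70))
b=sel(278,335,200,250)
rep("body",b&(zz>140)&(zz<156)); rep("shoulder2",b&(zz>160)&(zz<176)); rep("cap",b&(zz>200)&(zz<214)); rep("yellowcap",b&(H>18)&(H<35)&(S>150)&(zz>198))
rep("can",sel(345,395,205,250)&(zz>176)&(zz<190))
rep("rail",sel(275,350,290,312)&(zz>26)&(zz<34)); rep("slot?",sel(322,331,296,308))
for uu,vv in [(326,300),(326,303),(320,302),(332,301)]: print(uu,vv,P[vv,uu],im[vv,uu],tr(p,P[vv,uu][None]))
```

```text
166 188 397
shelf [ 6.17909020e+02 -4.12438390e+01  1.49728998e-01] 8.578839648436889
L [-2.0587731  -0.53186021  1.4622393 ]
 slope deg 0.0758516493070827
R [-1.49440074  0.59162656  2.10671664]
 slope deg 0.09609257849706017
rod [-3.64615764 -0.06820879  4.12396304]
 slope deg -0.020031446139900506Traceback (most recent call last):
  File "<stdin>", line 21, in <module>
    return umr_minimum(a, axis, None, out, keepdims, initial, where)
ValueError: zero-size array to reduction operation minimum which has no identity
```

```bash
cat >> h.py <<'E'
def tr(p,X):
    X=np.atleast_2d(X); c,s=np.cos(p[2]),np.sin(p[2]); d=X[:,:2]-p[:2]; return np.c_[d[:,0]*c+d[:,1]*s,-d[:,0]*s+d[:,1]*c]
def inv(p,q):
    q=np.atleast_2d(q); c,s=np.cos(p[2]),np.sin(p[2]); return np.c_[p[0]+q[:,0]*c-q[:,1]*s,p[1]+q[:,0]*s+q[:,1]*c]
v,u=np.mgrid[0:480,0:640]
def sel(u0,u1,v0,v1): return (u>=u0)&(u<u1)&(v>=v0)&(v<v1)
def rep(nm,P,m,p):
    if m.sum()<3: print(nm,"few"); return
    X=P[m]; q=tr(p,X); rc=cv2.minAreaRect(q.astype(np.float32)); print(nm,m.sum(),"med",np.round(np.median(q,0),1),"rng",np.round(np.percentile(q,[3,97],axis=0),1).tolist(),"z",np.round(np.percentile(X[:,2],[5,50,95]),1),"rect",np.round(rc[0],1),np.round(rc[1],1),round(rc[2],1))
E
cat > look.py <<'E'
from h import *
p=np.load("shelf.npy")
z=np.load("top0.npz"); im,D=z["im"],z["D"]; P=cloud("top",D); zz=P[...,2]
hsv=cv2.cvtColor(im,cv2.COLOR_RGB2HSV); H,S,V=[hsv[...,i].astype(int) for i in range(3)]
print(hsv[290:304:2,350:370:3].tolist()[3])
orange=(H>=5)&(H<=19)&(S>120)&(V>150)&sel(345,375,280,310); yel=(H>19)&(H<35)&(S>120)&sel(340,375,280,310)
rep("orange",P,orange,p); rep("orange top",P,orange&(zz>124)&(zz<138),p); rep("yel",P,yel&(zz<60),p)
rep("plate",P,sel(340,365,195,290)&(zz>95)&(zz<108),p)
rep("sleeve",P,sel(333,356,180,200)&(zz>35)&(zz<70),p)
b=sel(278,335,200,250)
rep("body",P,b&(zz>140)&(zz<156),p); rep("shoulder2",P,b&(zz>160)&(zz<176),p); rep("cap",P,b&(zz>200)&(zz<214),p)
rep("can",P,sel(345,395,205,250)&(zz>176)&(zz<190),p)
rep("rail",P,sel(275,350,290,312)&(zz>26)&(zz<34),p)
for uu,vv in [(326,300),(326,303),(320,302),(332,301)]: print(uu,vv,P[vv,uu],im[vv,uu],tr(p,P[vv,uu]))
print("grip world",inv(p,[-131,-60]))
E
python3 look.py
```

```text
[[120, 18, 201], [21, 142, 221], [21, 135, 223], [9, 112, 118], [20, 142, 242], [16, 157, 224], [120, 18, 200]]
orange 87 med [-129.8  -60.6] rng [[-146.4, -73.6], [-113.7, -54.5]] z [ 48.9 130.5 133.5] rect [-89.3 -31.4] [142.3  30.4] 37.9
orange top 80 med [-129.8  -60.4] rng [[-146.2, -65.6], [-113.9, -54.5]] z [127.3 130.5 133.1] rect [-130.1  -60.1] [34.  11.6] 0.7
yel 63 med [-136.5  -49.6] rng [[-151.7, -74.9], [-120.0, -44.9]] z [38.  41.7 48. ] rect [-136.3  -59.8] [33.6 30.3] 0.3
plate 337 med [ -1.2 -59.8] rng [[-106.3, -73.5], [93.1, -56.2]] z [ 99.2 104.2 107. ] rect [ -6.5 -70.6] [ 30. 213.] 89.8
sleeve 161 med [119.8 -58.1] rng [[107.1, -85.3], [129.1, -37.2]] z [45.7 51.5 55.6] rect [113.8 -61.3] [53.4 32.2] 89.4
body 373 med [30.1 33.2] rng [[4.6, -13.9], [66.0, 83.5]] z [142.1 147.1 150.8] rect [35.7 34.9] [99.8 60. ] 84.9
shoulder2 521 med [33.1 33.5] rng [[11.4, -1.7], [59.9, 71.4]] z [160.6 164.4 172.4] rect [35.5 34.9] [77.1 50.9] 84.8
cap 271 med [34.9 34.8] rng [[19.2, 18.7], [51.6, 51.0]] z [203.5 207.  209.7] rect [35.4 34.8] [34.5 34.9] 81.6
can 444 med [  19.1 -100.9] rng [[-2.2, -122.3], [40.2, -79.9]] z [179.1 182.  184.9] rect [  19.7 -101.2] [47.9 48.2] 82.6
rail 873 med [-137.6   35.2] rng [[-159.4, -32.7], [-120.4, 112.8]] z [26.5 29.2 32.3] rect [-142.    40.4] [158.1  46.3] 89.6
326 300 [483.62657515 -42.62915633  21.62876841] [89 91 97] [[-132.98667901   18.66111703]]
326 303 [476.6574691  -42.61737581  23.63816821] [91 94 99] [[-139.87605419   19.71234847]]
320 302 [479.54175173 -28.22163571  30.64622982] [186 186 201] [[-134.87662728   33.51677348]]
332 301 [482.20867862 -56.69532187  32.51748894] [187 187 202] [[-136.48696373    4.9638381 ]]
grip world [[ 497.32491831 -120.11382334]]
```

```bash
cat >> h.py <<'E'
def go(x,y,z,ang=None,shelf=True):
    """ang: direction of tool x in world deg; prints shift in tool axes"""
    p=np.load("shelf.npy"); s=env.state(); pos=s["eef_pos"]; yaw=s["tcp_rot"][2]
    w=inv(p,[x,y])[0] if shelf else np.array([x,y])
    if ang is None: ang=np.degrees(yaw)
    from scipy.spatial.transform import Rotation as Ro
    R=Ro.from_euler("xyz",s["tcp_rot"])
    d=R.inv().apply(np.r_[w,z]-pos)
    dyaw=(ang-np.degrees(yaw)+90)%180-90
    print("t",s["t"],"pos",np.round(pos,1),"rot",np.round(np.degrees(s["tcp_rot"]),2),"open",round(s["opening"],3),"F",np.round(s["ft_force"],1))
    print("target w",np.round(w,1),z,"-> shift",np.round(d,1),"rz",round(-dyaw,2))
    print("shelf now",tr(p,pos))
E
python3 -c "
from h import *
go(35.5,34.8,280,-86.5)
go(35.5,34.8,179,-86.5)"
```

```text
t 1.15 pos [ 140.5 -609.   189.1] rot [180.    -0.   -77.01] open 1.002 F [ 0.1 -0.5  0.3]
target w [647.8  -1.5] 280 -> shift [-477.9 -630.9  -91. ] rz 9.49
shelf now [[-556.71846806 -490.19823942]]
t 1.15 pos [ 140.5 -609.   189.1] rot [180.    -0.   -77.01] open 1.002 F [ 0.1 -0.5  0.3]
target w [647.8  -1.5] 179 -> shift [-477.9 -630.9   10. ] rz 9.49
shelf now [[-556.71846806 -490.19823942]]
```

Call:
arm_command(
  motion=[1,0,0,-45,0,0,0,1,0,0,-91,0,0,0,1,-478,-631,-91,0,0,9.5,1,-478,-631,-91,0,0,9.5,1,-478,-631,-91,0,0,9.5,1,-478,-631,-91,0,0,9.5,1,-478,-631,-91,0,0,9.5,1,-478,-631,-91,0,0,9.5,1,-478,-631,-91,0,0,9.5,1,-478,-631,-91,0,0,9.5,1,-478,-631,-91,0,0,9.5,1,-478,-631,-91,0,0,9.5,1,-478,-631,-91,0,0,9.5,1,-478,-631,-91,0,0,9.5,1,-478,-631,-91,0,0,9.5,1,-478,-631,-91,0,0,9.5,1,-478,-631,-91,0,0,9.5,1,-478,-631,-91,0,0,9.5,1,-478,-631,-91,0,0,9.5,1,-478,-631,-91,0,0,9.5],
)

```text
t: 3.15
eef_pos: [647.9, -0.6, 279.4]
tcp_rot: [3.141, -0.0, -1.508]
ft_force: [-0.2, -0.3, -0.2]
opening: 0.997
```

```bash
python3 -c "
from h import *
go(35.5,34.8,179,-86.5)"
```

```text
t 3.15 pos [ 6.479e+02 -6.000e-01  2.794e+02] rot [ 1.7995e+02 -1.0000e-02 -8.6410e+01] open 0.997 F [-0.2 -0.3 -0.2]
target w [647.8  -1.5] 179 -> shift [9.000e-01 1.000e-01 1.004e+02] rz 0.09
shelf now [[35.7452207  35.66957561]]
```

Call:
arm_command(
  motion=[1,0,0,35,0,0,0,1,0,0,70,0,0,0,0.3,0,0,101,0,0,0,0.1,0,0,101,0,0,0,-1,0,0,101,0,0,0,-1,0,0,101,0,0,0,-1,0,0,101,0,0,0,-1,0,0,101,0,0,0,-1,0,0,101,0,0,0,-1,0,0,101,0,0,0,-1,0,0,101,0,0,0],
)

```text
t: 4.25
eef_pos: [648.1, -1.6, 179.3]
tcp_rot: [-3.141, -0.001, -1.51]
ft_force: [-0.5, -2.3, 2.4]
opening: 0.38
```

```bash
python3 -c "
from h import *
go(35.5,92,195,-81.42)"
```

```text
t 4.25 pos [648.1  -1.6 179.3] rot [-1.7997e+02 -3.0000e-02 -8.6500e+01] open 0.38 F [-0.5 -2.3  2.4]
target w [639.3  55. ] 195 -> shift [-57.    5.3 -15.7] rz -5.08
shelf now [[35.73749558 34.7120481 ]]
```

Call:
arm_command(
  motion=[-1,0,0,-6,0,0,0,-1,0,0,-14,0,0,0,-1,-4,0.4,-16,0,0,-0.5,-1,-13,1.2,-16,0,0,-1,-1,-23,2.1,-16,0,0,-2,-1,-33,3,-16,0,0,-3,-1,-43,4,-16,0,0,-4,-1,-51,4.7,-16,0,0,-5,-1,-56,5.2,-16,0,0,-5.1,-1,-57,5.3,-16,0,0,-5.1,-1,-57,5.3,-16,0,0,-5.1],
)

```text
t: 5.35
eef_pos: [639.2, 55.3, 195.0]
tcp_rot: [-3.142, -0.0, -1.421]
ft_force: [-0.3, -1.3, -7.5]
opening: 0.382
```

```bash
python3 -c "
from h import *
go(35.5,92,195,-81.42)"
```

```text
t 5.35 pos [639.2  55.3 195. ] rot [-1.80e+02 -1.00e-02 -8.14e+01] open 0.382 F [-0.3 -1.3 -7.5]
target w [639.3  55. ] 195 -> shift [ 0.3 -0.1  0. ] rz 0.02
shelf now [[35.4251314  92.25215711]]
```

Call:
arm_command(
  motion=[-1,0,0,6,0,0,0,-1,0,0,11,0,0,0,-1,0,0,14.5,0,0,0,-1,0,0,15.5,0,0,0,-1,0,0,15.5,0,0,0,0.2,0,0,15.5,0,0,0,0.6,0,0,15.5,0,0,0,0.6,0,0,15.5,0,0,0,0.6,0,0,15.5,0,0,0,0.6,0,0,0,0,0,0,0.6,0,0,-40,0,0,0,0.6,0,0,-85,0,0,0,0.6,0,0,-85,0,0,0],
)

```text
t: 6.65
eef_pos: [641.1, 55.3, 286.6]
tcp_rot: [-3.132, -0.002, -1.421]
ft_force: [0.2, 0.6, -1.1]
opening: 0.798
```

```bash
python3 -c "
from h import *
go(-131,-60,220,-81.42)
go(-131,-60,102,-81.42)"
```

```text
t 6.65 pos [641.1  55.3 286.6] rot [-1.7942e+02 -1.0000e-01 -8.1400e+01] open 0.798 F [ 0.2  0.6 -1.1]
target w [ 497.3 -120.1] 220 -> shift [151.8 169.1  65.1] rz 0.02
shelf now [[37.34612169 91.99494487]]
t 6.65 pos [641.1  55.3 286.6] rot [-1.7942e+02 -1.0000e-01 -8.1400e+01] open 0.798 F [ 0.2  0.6 -1.1]
target w [ 497.3 -120.1] 102 -> shift [151.6 170.3 183.1] rz 0.02
shelf now [[37.34612169 91.99494487]]
```

Call:
arm_command(
  motion=[0,38,41,0,0,0,0,0,76,83,0,0,0,0,0,114,125,0,0,0,0,-0.1,152,166.6,40,0,0,0,-0.1,152,166.6,60,0,0,0,-0.1,152,166.6,60,0,0,0,-0.1,152,166.6,60,0,0,0,-0.1,152,166.6,60,0,0,0],
)

```text
t: 7.45
eef_pos: [498.3, -119.7, 221.0]
tcp_rot: [-3.14, -0.001, -1.42]
ft_force: [-0.1, -0.1, -0.3]
opening: 0.45
```

```bash
python3 -c "
from h import *
im,D=env.read_camera('top'); save('pics/t1.png',cv2.resize(im[130:330,230:430],None,fx=3,fy=3))
im,D=env.read_camera('scene'); save('pics/s1.png',cv2.resize(im[150:350,200:420],None,fx=3,fy=3))
go(-131,-60,100,-81.42)"
```

```text
t 7.55 pos [ 498.2 -119.4  220.9] rot [-1.7991e+02 -5.0000e-02 -8.1330e+01] open 0.448 F [ 0.2  0.1 -0.1]
target w [ 497.3 -120.1] 100 -> shift [  0.5   1.1 120.9] rz 0.09
shelf now [[-130.06686553  -59.42492065]]
```

View pics/s1.png

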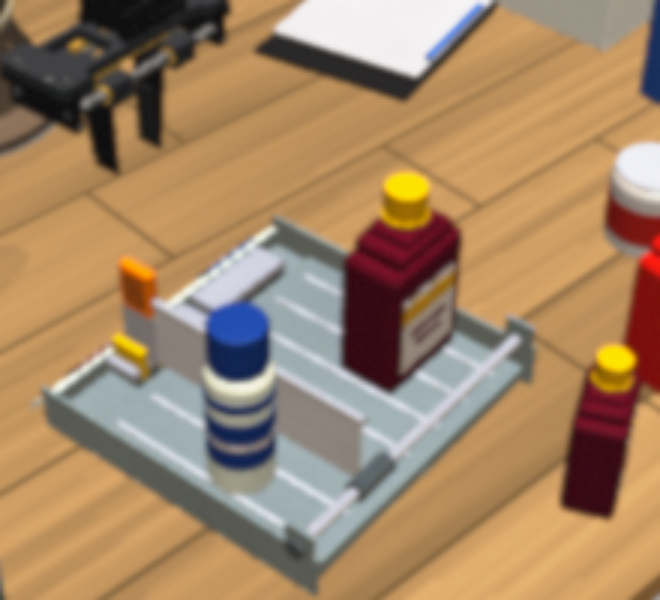

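View pics/t1.png

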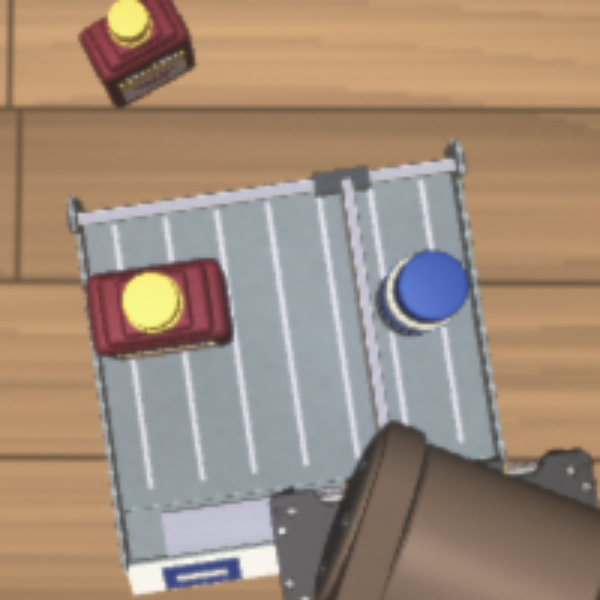

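The bottle now stands upright and square near the left cheek (crop 155,305), out of the divider's way. Next I grip the divider.

Call:
arm_command(
  motion=[-0.1,0.3,0.5,35,0,0,0,-0.1,0.5,0.5,70,0,0,0,-0.1,0.5,0.5,100,0,0,0,-0.1,0.5,0.5,120,0,0,0,-0.1,0.5,0.5,120,0,0,0,-0.6,0.5,0.5,120,0,0,0,-1,0.5,0.5,120,0,0,0,-1,0.5,0.5,120,0,0,0,-1,0.5,0.5,120,0,0,0,-1,0.5,0.5,120,0,0,0,-1,0.5,0.5,120,0,0,0],
)

```text
t: 8.65
eef_pos: [497.0, -120.6, 100.6]
tcp_rot: [-3.141, -0.0, -1.421]
ft_force: [-1.6, 0.6, 6.8]
opening: 0.119
```

```bash
python3 -c "
from h import *
go(-131,-60,100,-81.42)"
```

```text
t 8.65 pos [ 497.  -120.6  100.6] rot [-1.7995e+02 -3.0000e-02 -8.1410e+01] open 0.119 F [-1.6  0.6  6.8]
target w [ 497.3 -120.1] 100 -> shift [-0.4 -0.4  0.6] rz 0.01
shelf now [[-131.42228934  -60.42911678]]
```

Call:
arm_command(
  motion=[-1,0,-1,-4,0,0,0,-1,0,-2.5,-9,0,0,0,-1,0,-4,-14,0,0,0,-1,0,-5.5,-19,0,0,0,-1,0,-5.5,-19,0,0,0,-1,-3,-5.5,-19,0,0,0,-1,-8,-5.5,-19,0,0,0,-1,-13,-5.5,-19,0,0,0,-1,-18,-5.5,-19,0,0,0,-1,-23,-5.5,-19,0,0,0,-1,-28,-5.5,-19,0,0,0,-1,-32,-5.5,-19,0,0,0,-1,-32,-5.5,-19,0,0,0],
)

```text
t: 9.95
eef_pos: [498.2, -87.7, 119.0]
tcp_rot: [-3.14, -0.0, -1.421]
ft_force: [7.1, 1.9, -7.6]
opening: 0.125
```

```bash
python3 -c "
from h import *
im,D=env.read_camera('scene'); save('pics/s2.png',cv2.resize(im[150:350,200:420],None,fx=3,fy=3))
go(-131,-60,100,-81.42)"
```

```text
t 10.0 pos [498.2 -87.8 119. ] rot [-1.7992e+02 -1.0000e-02 -8.1400e+01] open 0.119 F [ 6.8  1.6 -6.5]
target w [ 497.3 -120.1] 100 -> shift [31.8  5.8 19. ] rz 0.02
shelf now [[-125.28716507  -28.21763029]]
```

View pics/s2.png

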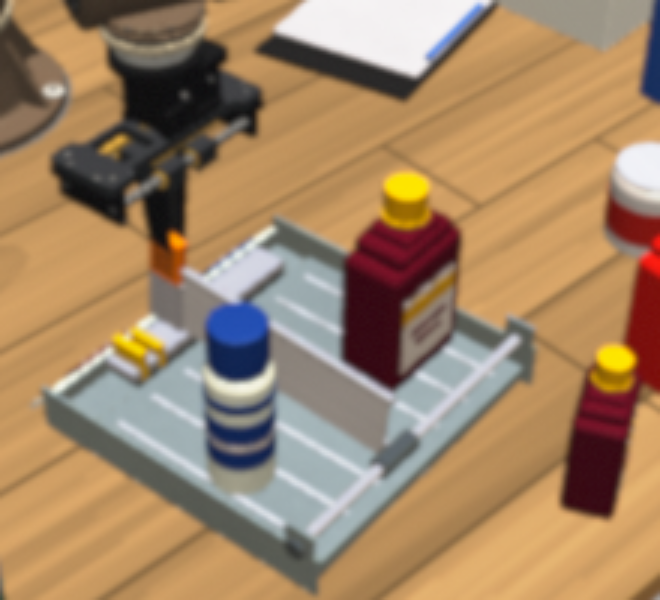

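The divider is past the yellow catch (crop 140,345) and still raised. I lower it, loosen the fingers and slide.

Call:
arm_command(
  motion=[-1,0,2,7,0,0,0,-1,0,4,14,0,0,0,-1,0,5.3,18.5,0,0,0,-1,0,5.5,19,0,0,0,-0.6,0,5.5,19,0,0,0,-0.6,0,5.5,19,0,0,0,-0.6,-3.5,5.5,19,0,0,0,-0.6,-7,5.5,19,0,0,0,-0.6,-10.5,5.5,19,0,0,0,-0.6,-14,5.5,19,0,0,0,-0.6,-17.5,5.5,19,0,0,0,-0.6,-21,5.5,19,0,0,0,-0.6,-24.5,5.5,19,0,0,0,-0.6,-28,5.5,19,0,0,0,-0.6,-31.5,5.5,19,0,0,0,-0.6,-35,5.5,19,0,0,0,-0.6,-38.5,5.5,19,0,0,0,-0.6,-42,5.5,19,0,0,0],
)

```text
t: 11.8
eef_pos: [485.6, -47.1, 100.0]
tcp_rot: [3.142, -0.0, -1.421]
ft_force: [0.7, -2.1, -2.4]
opening: 0.198
```

```bash
python3 -c "
from h import *
im,D=env.read_camera('scene'); save('pics/s3.png',cv2.resize(im[150:350,200:420],None,fx=3,fy=3))
go(-131,20,100,-81.42)"
```

```text
t 11.85 pos [485.5 -46.7 100.1] rot [-180.     0.   -81.4] open 0.199 F [ 0.1  0.4 -0.7]
target w [485.4 -41. ] 100 -> shift [-5.7 -0.7  0.1] rz 0.02
shelf now [[-131.71413688   14.32071741]]
```

View pics/s3.png

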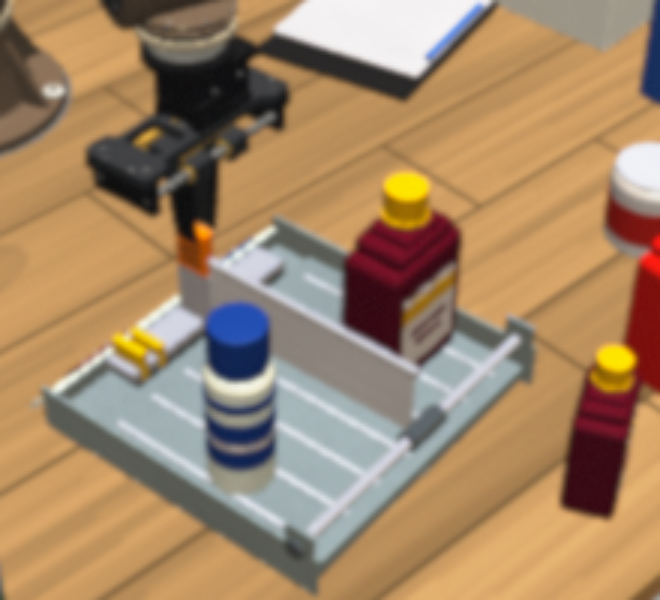

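Still on the rail at about y +11. I'll continue at 35 mm/s toward the slot.

Call:
arm_command(
  motion=[-0.6,-3.5,0,0,0,0,0,-0.6,-7,0,0,0,0,0,-0.6,-10,0,0,0,0,0],
)

```text
t: 12.15
eef_pos: [484.1, -37.1, 100.0]
tcp_rot: [3.141, 0.0, -1.421]
ft_force: [0.7, -0.6, -0.0]
opening: 0.202
```

```bash
python3 -c "
from h import *
im,D=env.read_camera('scene'); save('pics/s4.png',cv2.resize(im[150:350,200:420],None,fx=3,fy=3))
go(-131,20,100,-81.42)"
```

```text
t 12.2 pos [483.9 -36.8 100. ] rot [ 1.7999e+02  2.0000e-02 -8.1400e+01] open 0.201 F [0.6 0.9 0.3]
target w [485.4 -41. ] 100 -> shift [ 4.4 -0.8  0. ] rz 0.02
shelf now [[-131.81624146   24.41352307]]
```

View pics/s4.png

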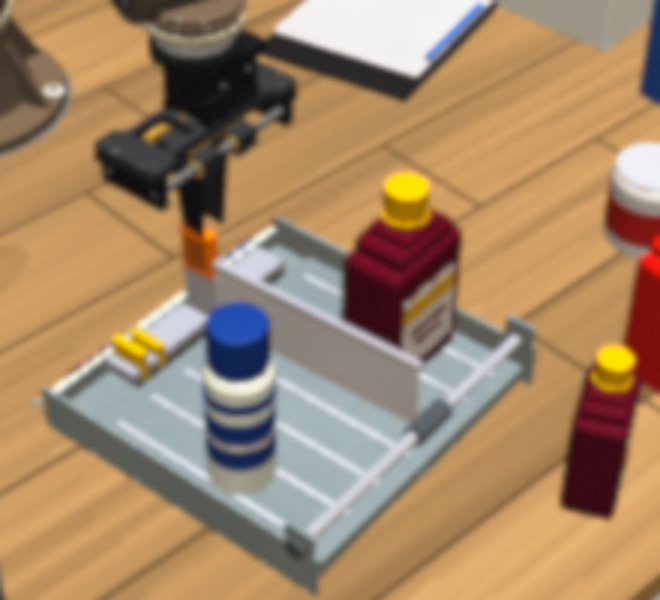

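It may have dropped. I'll push 4 mm on to feel whether it is locked.

Call:
arm_command(
  motion=[-0.6,-2,0,0,0,0,0,-0.6,-4,0,0,0,0,0,-0.6,-4,0,0,0,0,0],
)

```text
t: 12.5
eef_pos: [483.6, -33.3, 100.0]
tcp_rot: [-3.142, -0.0, -1.421]
ft_force: [-0.4, -0.4, -0.2]
opening: 0.202
```

```bash
python3 -c "
from h import *
go(-131,20,100,-81.42)
im,D=env.read_camera('scene'); save('pics/s5.png',cv2.resize(im[150:350,200:420],None,fx=3,fy=3))
p=np.load('shelf.npy'); P=cloud('scene',D); hsv=cv2.cvtColor(im,cv2.COLOR_RGB2HSV); H,S,V=[hsv[...,i].astype(int) for i in range(3)]
for f in ('scene0.npz',None):
  if f: z=np.load(f); i2,D2=z['im'],z['D']
  else: i2,D2=im,D
  P=cloud('scene',D2); h=cv2.cvtColor(i2,cv2.COLOR_RGB2HSV).astype(int)
  m=(h[...,0]<15)&(h[...,0]>5)&(h[...,1]>190)&(h[...,2]>150)&sel(230,275,215,265)
  rep('orange',P,m,p)
  m=(P[...,2]>60)&sel(262,345,220,310); q=P[m]; t=tr(p,q); k=(t[:,0]>-100)&(t[:,0]<-30)&(t[:,1]<30)&(t[:,1]>-70); print('plate top z near front',np.percentile(q[k][:,2],[90,97,99]),'y',np.median(t[k][:,1]))
"
```

```text
t 12.5 pos [483.6 -33.3 100. ] rot [-180.    -0.   -81.4] open 0.202 F [-0.4 -0.4 -0.2]
target w [485.4 -41. ] 100 -> shift [ 7.9 -0.7  0. ] rz 0.02
shelf now [[-131.66696429   27.89612254]]
orange 47 med [-113.9  -65.4] rng [[-139.7, -68.7], [-109.7, -56.6]] z [ 96.3 121.6 129.8] rect [-126.2  -61.3] [15.7 34.7] 88.5
plate top z near front [104.3966382  106.29475624 107.03233208] y -62.15900131517915
orange 47 med [-118.2   13.9] rng [[-145.8, 11.5], [-114.0, 22.2]] z [ 86.7 115.1 122.6] rect [-129.4   17.7] [12.1 33.5] 86.6
plate top z near front [ 99.04407058 101.32463534 102.17123255] y 16.764477293463905
```

View pics/s5.png

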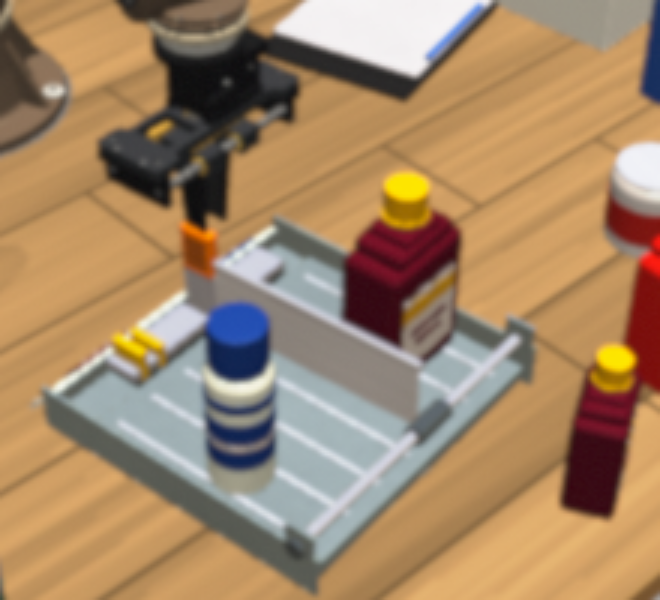

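```bash
python3 -c "
from h import *
p=np.load('shelf.npy'); pos=env.state()['eef_pos']
print('tcp px',w2px('scene',pos)); 
q=tr(p,pos)[0]
for off in (-9.6,9.6):
  w=np.r_[inv(p,[q[0],q[1]+off])[0],100]; print(off,w2px('scene',w))
for y in (13,25):
  for z in (123,75): print('grip',y,z,w2px('scene',np.r_[inv(p,[-131,y])[0],z]))
im,D=env.read_camera('scene'); save('pics/s6.png',cv2.resize(im[190:270,220:320],None,fx=8,fy=7,interpolation=cv2.INTER_CUBIC))
im,D=env.read_camera('top'); save('pics/t6.png',cv2.resize(im[180:330,250:420],None,fx=4,fy=4,interpolation=cv2.INTER_CUBIC))
"
```

```text
tcp px [268.29812837 231.13175116]
-9.6 [265.8774806  232.89222748]
9.6 [270.69938426 229.39575027]
grip 13 123 [264.41260279 227.13336293]
grip 13 75 [265.1227795  241.19006548]
grip 25 123 [267.48261728 224.94273198]
grip 25 75 [268.12291695 238.97511662]
```

View pics/s6.png

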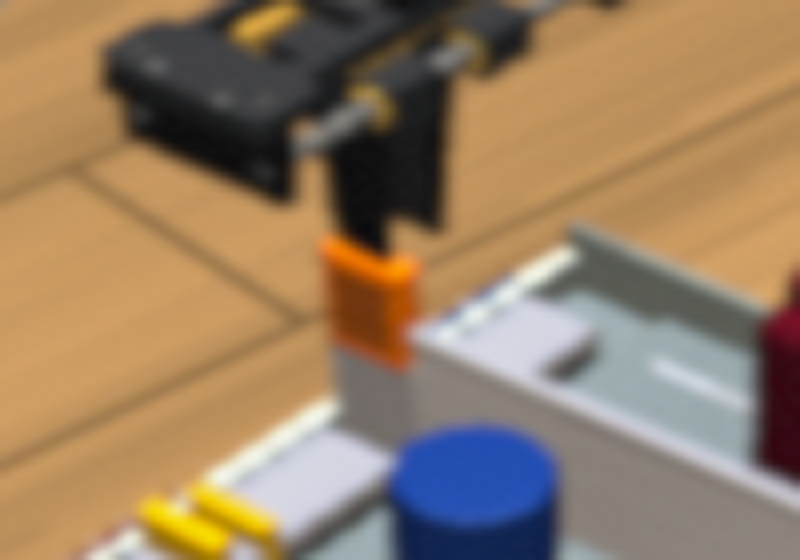

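View pics/t6.png

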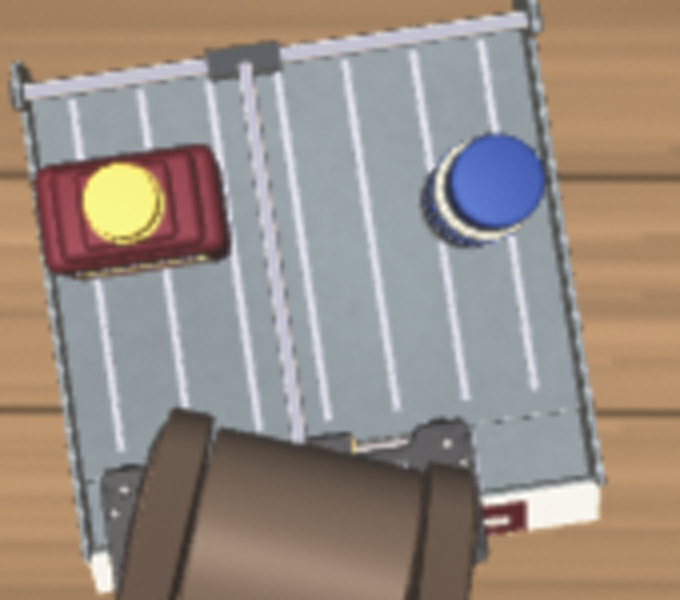

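```bash
python3 -c "
from h import *
p=np.load('shelf.npy')
q=tr(p,np.array([498.2,-119.4,220.9]))[0]
for off in (-33,-21,21,33):
  w=np.r_[inv(p,[q[0],q[1]+off])[0],220.9]; print(off,(w2px('scene',w)-[200,150])*3)
q=tr(p,np.array([498.2,-87.8,119]))[0]
for off in (-18,-6,6,18):
  w=np.r_[inv(p,[q[0],q[1]+off])[0],119]; print(off,(w2px('scene',w)-[200,150])*3)
s=env.state();print(s['t'],s['ft_force'],s['moment'],s['opening'],s['eef_pos'])
env.read_camera('scene')
print([(x['location'],x['confidence']) for x in env.spot_point('scene','divider_grip')], w2px('scene',np.r_[inv(p,[-131,19])[0],109]))
"
```

```text
-33 [ 99.729371  198.9978305]
-21 [110.39753191 191.95321522]
21 [146.79267839 167.92003768]
33 [156.93002155 161.22594268]
-18 [151.53396776 271.18124965]
-6 [161.209978   264.22330652]
6 [170.78313417 257.33932495]
18 [180.25506758 250.52813187]
12.65 [ 0.57409734 -0.29341285 -0.02833886] [-0.01004557 -0.03625252  0.03958716] 0.19796733060922728 [483.57137284 -33.57316485 100.01355284]
[([263.0, 228.7], 0.87)] [266.1515739  230.19528456]
```

```bash
python3 -c "
from h import *
p=np.load('shelf.npy')
im,D=env.read_camera('scene'); P=cloud('scene',D)
for (uu,vv) in [(273,221),(274,219),(274,215),(266,223),(265,220),(265,216),(262,232),(268,232),(264,227)]:
  print(uu,vv,im[vv,uu],np.round(P[vv,uu],1),np.round(tr(p,P[vv,uu]),1))
m=sel(255,285,200,235)&(im.max(2)<60)&(D>0); t=np.c_[tr(p,P[m]),P[m][:,2]]; k=abs(t[:,0]+131)<25; print(np.percentile(t[k],[1,5,50],axis=0)); o=np.argsort(t[k][:,2])[:12]; print(np.round(t[k][o],1))
"
```

```text
273 221 [45 37 28] [488.7 -20.3 130.3] [[-124.6   40. ]]
274 219 [59 46 33] [494.8 -21.6 141.1] [[-118.8   37.8]]
274 215 [40 31 25] [490.8 -17.9 150.1] [[-122.2   42. ]]
266 223 [14 12 14] [499.2 -52.  146.3] [[-118.9    7.1]]
265 220 [17 16 17] [493.  -49.9 151.4] [[-124.8   10.1]]
265 216 [15 15 15] [499.9 -54.6 170.6] [[-118.7    4.4]]
262 232 [125  61  16] [480.4 -52.1 105.3] [[-137.6    9.7]]
268 232 [150  68   4] [497.  -45.  111.4] [[-120.1   14.3]]
264 227 [231 112   0] [481.8 -45.7 119.5] [[-135.3   15.9]]
[[-138.05087588  -23.09320578  131.78517148]
 [-136.08797702   -6.24048548  136.98242077]
 [-123.79765793   12.97100239  163.03147018]]
[[-124.6   40.   130.3]
 [-134.8   35.6  131.2]
 [-130.2   38.5  131.8]
 [-136.8   37.9  132.2]
 [-131.    35.4  133.2]
 [-124.1   39.6  134.1]
 [-125.4   37.1  134.9]
 [-137.5   15.5  135.3]
 [-136.9   38.2  135.3]
 [-138.6   40.2  136.6]
 [-128.6   36.9  136.8]
 [-124.    12.2  137.4]]
```

The rendered fingertips end about 25 mm above the reported TCP. The right finger also seems to have passed over the dropped grip with no force. I'll check this by touching the grip's top gently with shut fingers, which also shows whether the divider is seated.

Call:
arm_command(
  motion=[-0.6,0,0,-25,0,0,0,-0.6,0,0,-50,0,0,0,-1,9,0,-50,0,0,0,-1,9,0,-45,0,0,0,-1,9,0,-40,0,0,0,-1,9,0,-35,0,0,0,-1,9,0,-32,0,0,0,-1,9,0,-29,0,0,0,-1,9,0,-27,0,0,0],
)

```text
t: 13.7
eef_pos: [484.8, -42.3, 126.5]
tcp_rot: [3.141, 0.0, -1.421]
ft_force: [-0.3, -0.3, 0.6]
opening: 0.007
```

Call:
arm_command(
  motion=[-1,0,0,2,0,0,0,-1,0,0,3,0,0,0,-1,0,0,4,0,0,0,-1,0,0,5,0,0,0],
)

```text
t: 14.1
eef_pos: [485.0, -42.4, 122.0]
tcp_rot: [-3.141, -0.0, -1.421]
ft_force: [-0.2, 0.1, -0.2]
opening: 0.003
```

Call:
arm_command(
  motion=[-1,0,0,2,0,0,0,-1,0,0,4,0,0,0,-1,0,0,6,0,0,0,-1,0,0,6,0,0,0],
)

```text
t: 14.5
eef_pos: [484.8, -42.4, 115.8]
tcp_rot: [3.141, 0.0, -1.421]
ft_force: [-0.5, -0.4, -0.3]
opening: 0.004
```

```bash
python3 -c "
from h import *
go(-131,19,100,-81.42)
im,D=env.read_camera('scene'); save('pics/s7.png',cv2.resize(im[190:270,220:320],None,fx=8,fy=7,interpolation=cv2.INTER_CUBIC))
"
```

```text
t 14.5 pos [484.8 -42.4 115.8] rot [179.98   0.   -81.41] open 0.004 F [-0.5 -0.4 -0.3]
target w [485.5 -42. ] 100 -> shift [-0.3 -0.8 15.8] rz 0.01
shelf now [[-131.79551476   18.68327923]]
```

View pics/s7.png

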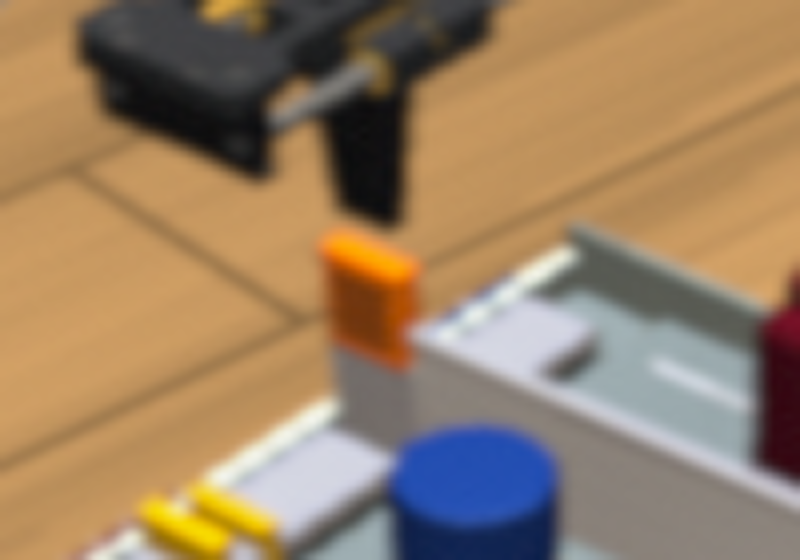

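The picture confirms it: no contact at TCP 116, and the fingers hang visibly above the grip. I'll keep descending slowly.

Call:
arm_command(
  motion=[-1,0,0,4,0,0,0,-1,0,0,8,0,0,0,-1,0,0,10,0,0,0,-1,0,0,12,0,0,0,-1,0,0,12,0,0,0],
)

```text
t: 15.05
eef_pos: [484.8, -42.4, 103.7]
tcp_rot: [3.141, 0.0, -1.421]
ft_force: [0.7, -0.3, 0.0]
opening: 0.003
```

Call:
arm_command(
  motion=[-1,0,0,1,0,0,0,-1,0,0,2,0,0,0,-1,0,0,2,0,0,0],
)

```text
t: 15.35
eef_pos: [484.9, -42.4, 101.9]
tcp_rot: [3.142, -0.0, -1.421]
ft_force: [0.1, -0.0, 1.1]
opening: 0.007
```

Call:
arm_command(
  motion=[-1,0,0,1,0,0,0,-1,0,0,2,0,0,0,-1,0,0,2,0,0,0],
)

```text
t: 15.65
eef_pos: [484.9, -42.5, 99.9]
tcp_rot: [3.141, -0.0, -1.421]
ft_force: [-0.6, 0.4, 0.2]
opening: 0.001
```

Call:
arm_command(
  motion=[-1,0,0,1,0,0,0,-1,0,0,2,0,0,0,-1,0,0,2,0,0,0],
)

```text
t: 15.95
eef_pos: [485.0, -42.5, 98.3]
tcp_rot: [-3.141, -0.0, -1.421]
ft_force: [-2.3, 0.5, 5.8]
opening: 0.004
```

Call:
arm_command(
  motion=[-1,0,0,1,0,0,0,-1,0,0,2,0,0,0,-1,0,0,2,0,0,0],
)

```text
t: 16.25
eef_pos: [485.0, -42.5, 97.9]
tcp_rot: [-3.14, -0.001, -1.421]
ft_force: [-8.5, 1.5, 29.4]
opening: 0.006
```

Call:
arm_command(
  motion=[-1,0,0,1,0,0,0,-1,0,0,2,0,0,0,-1,0,0,2,0,0,0],
)

```text
t: 16.55
eef_pos: [485.1, -42.5, 97.6]
tcp_rot: [-3.139, -0.001, -1.42]
ft_force: [-16.1, 1.6, 55.8]
opening: 0.009
```

Contact came at TCP 98.5 with the grip's top at about 123, so the fingers end about 24.5 mm short of the reported TCP. The divider is rigid and fully down. I back off and allow for the offset from here on.

Call:
arm_command(
  motion=[-1,0,0,-6,0,0,0,-1,0,0,-50,0,0,0,0,0,0,-100,0,0,0,1,0,0,-147,0,0,0,1,0,0,-147,0,0,0],
)

```text
t: 17.05
eef_pos: [487.0, -42.8, 246.6]
tcp_rot: [-3.133, -0.004, -1.421]
ft_force: [0.9, -0.3, -0.2]
opening: 0.202
```

```bash
python3 -c "
from h import *
go(19.6,-101.1,240,-81.42)
im,D=env.read_camera('scene'); save('pics/s8.png',cv2.resize(im[150:350,200:420],None,fx=3,fy=3))
P=cloud('scene',D);p=np.load('shelf.npy')
hs=cv2.cvtColor(im,cv2.COLOR_RGB2HSV).astype(int)
m=(hs[...,0]<15)&(hs[...,0]>5)&(hs[...,1]>190)&(hs[...,2]>150)&sel(230,275,215,265)
rep('orange',P,m,p)
"
```

```text
t 17.05 pos [487.  -42.8 246.6] rot [-179.48   -0.2   -81.4 ] open 0.202 F [ 0.9 -0.3 -0.2]
target w [ 652.4 -138.3] 240 -> shift [ 119.1 -149.2    8.4] rz 0.02
shelf now [[-129.68144749   17.98004733]]
orange 45 med [-117.9   14.2] rng [[-144.1, 10.8], [-113.5, 22.0]] z [ 87.6 114.7 121.7] rect [-129.4   13.4] [34.  10.7] 14.2
```

View pics/s8.png

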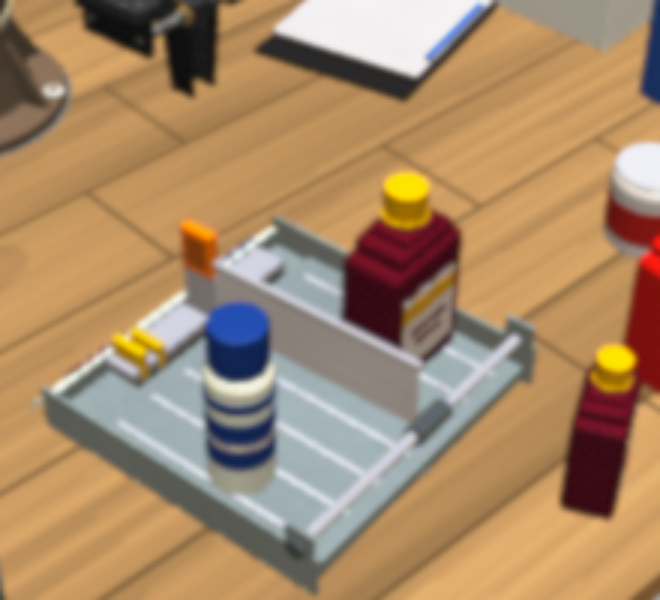

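Call:
arm_command(
  motion=[1,30,-38,0,0,0,0,1,60,-76,0,0,0,0,1,90,-113,0,0,0,0,1,119.5,-151,0,0,0,0,1,119.5,-151,30,0,0,0,1,119.5,-151,40,0,0,0,1,119.5,-151,40,0,0,0,1,119.5,-151,40,0,0,0],
)

```text
t: 17.9
eef_pos: [651.6, -137.6, 201.5]
tcp_rot: [3.141, 0.0, -1.42]
ft_force: [0.6, 0.1, 0.3]
opening: 0.916
```

```bash
python3 -c "
from h import *
go(19.6,-101.1,121,-81.42)
"
```

```text
t 17.9 pos [ 651.6 -137.6  201.5] rot [179.98   0.   -81.38] open 0.916 F [0.6 0.1 0.3]
target w [ 652.4 -138.3] 121 -> shift [ 0.8 -0.7 80.5] rz 0.04
shelf now [[  18.97112977 -100.29424015]]
```

Call:
arm_command(
  motion=[1,0.8,-0.7,35,0,0,0,1,0.8,-0.7,60,0,0,0,1,0.8,-0.7,80,0,0,0,0.3,0.8,-0.7,80,0,0,0,-0.5,0.8,-0.7,80,0,0,0,-1,0.8,-0.7,80,0,0,0,-1,0.8,-0.7,80,0,0,0,-1,0.8,-0.7,80,0,0,0,-1,0.8,-0.7,80,0,0,0,-1,0.8,-0.7,80,0,0,0],
)

```text
t: 18.9
eef_pos: [653.1, -138.8, 121.4]
tcp_rot: [-3.141, -0.0, -1.421]
ft_force: [-0.6, -0.4, 2.3]
opening: 0.521
```

```bash
python3 -c "
from h import *
im,D=env.read_camera('scene'); save('pics/s9.png',cv2.resize(im[150:350,200:420],None,fx=3,fy=3))
go(-58,86,121,-81.42)
"
```

```text
t 18.95 pos [ 653.1 -138.8  121.4] rot [-1.7997e+02 -2.0000e-02 -8.1410e+01] open 0.52 F [-0.1  0.3  3. ]
target w [547.7  35.1] 121 -> shift [-187.8   78.2    0.3] rz 0.01
shelf now [[  20.20369349 -101.74013405]]
```

View pics/s9.png

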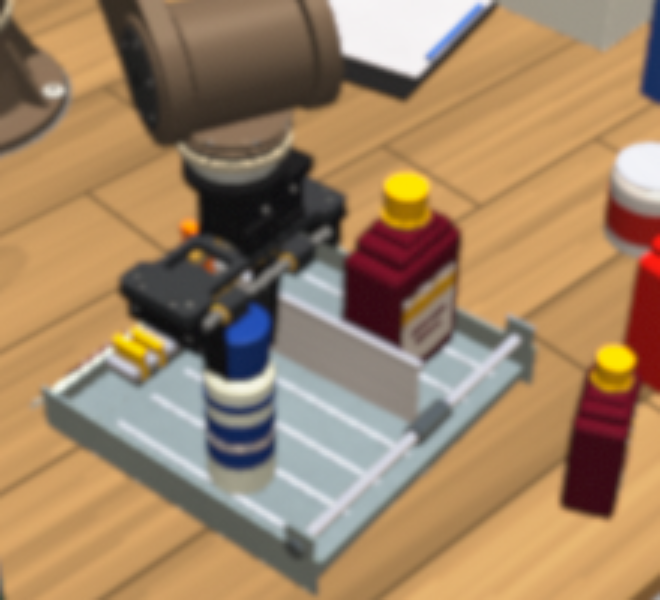

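Call:
arm_command(
  motion=[-1,0,0,-5,0,0,0,-1,0,0,-18,0,0,0,-1,0,0,-38,0,0,0,-1,0,0,-60,0,0,0,-1,0,5,-82,0,0,0,-1,0,15,-100,0,0,0,-1,-3,30,-108,0,0,0,-1,-12,48,-110,0,0,0,-1,-28,64,-110,0,0,0,-1,-48,74,-110,0,0,0,-1,-70,78,-110,0,0,0,-1,-94,78,-110,0,0,0,-1,-118,78,-110,0,0,0,-1,-142,78,-110,0,0,0,-1,-162,78,-110,0,0,0,-1,-177,78,-110,0,0,0,-1,-186,78,-110,0,0,0,-1,-188,78,-110,0,0,0,-1,-188,78,-110,0,0,0],
)

```text
t: 20.85
eef_pos: [547.6, 35.3, 231.0]
tcp_rot: [3.142, -0.0, -1.421]
ft_force: [-0.5, -0.5, -2.2]
opening: 0.521
```

```bash
python3 -c "
from h import *
im,D=env.read_camera('scene'); save('pics/s10.png',cv2.resize(im[150:350,200:420],None,fx=3,fy=3))
go(-58,86,121,-81.42)
"
```

```text
t 20.9 pos [547.7  35.  230.9] rot [ 1.7999e+02 -2.0000e-02 -8.1420e+01] open 0.523 F [-1.3  0.1 -2.8]
target w [547.7  35.1] 121 -> shift [-1.000e-01 -1.000e-01  1.099e+02] rz 0.0
shelf now [[-58.04870547  85.90429939]]
```

View pics/s10.png

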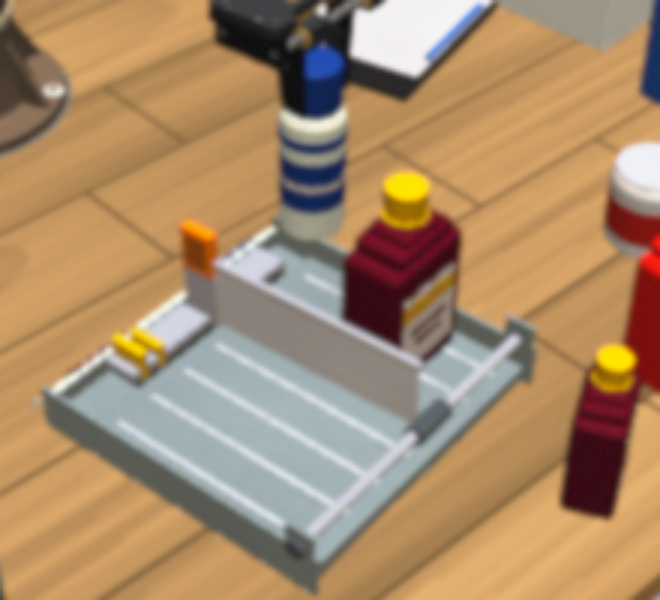

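Call:
arm_command(
  motion=[-1,0,0,15,0,0,0,-1,0,0,35,0,0,0,-1,0,0,57,0,0,0,-1,0,0,77,0,0,0,-1,0,0,92,0,0,0,-1,0,0,102,0,0,0,-1,0,0,107,0,0,0,-1,0,0,109.5,0,0,0,-1,0,0,109.7,0,0,0,-1,0,0,109.7,0,0,0,0.3,0,0,109.7,0,0,0,0.6,0,0,109.7,0,0,0,0.6,0,0,109.7,0,0,0,0.6,0,0,90,0,0,0,0.6,0,0,50,0,0,0,0.6,0,0,10,0,0,0,0.6,0,0,0,0,0,0,0.6,0,0,0,0,0,0],
)

```text
t: 22.7
eef_pos: [548.2, 35.5, 232.5]
tcp_rot: [-3.138, -0.001, -1.421]
ft_force: [-0.3, -0.4, -0.5]
opening: 0.801
```

```bash
python3 -c "
from h import *
im,D=env.read_camera('scene'); save('pics/s11.png',cv2.resize(im[150:350,200:420],None,fx=3,fy=3))
P=cloud('scene',D); p=np.load('shelf.npy'); hs=cv2.cvtColor(im,cv2.COLOR_RGB2HSV).astype(int)
m=(hs[...,0]>18)&(hs[...,0]<32)&(hs[...,1]>180)&sel(315,345,200,235); rep('capB',P,m,p); rep('captopB',P,m&(P[...,2]>203),p)
m=(hs[...,0]>105)&(hs[...,0]<125)&(hs[...,1]>150)&sel(285,320,180,240); rep('blue',P,m,p); rep('bluetop',P,m&(P[...,2]>178),p)
im,D=env.read_camera('top'); save('pics/t11.png',cv2.resize(im[150:330,230:430],None,fx=3,fy=3)); np.savez('t11.npz',im=im,D=D)
go(35.5,92,230,-81.42)
"
```

```text
capB 251 med [41.6 82.2] rng [[20.0, 71.0], [54.4, 106.3]] z [180.8 203.4 209.5] rect [ 249.4 -219.7] [  37.6 1350.6] 34.5
captopB 128 med [37.5 87.5] rng [[19.8, 71.8], [53.2, 106.5]] z [204.1 207.3 209.9] rect [ 334.9 -330.8] [  34.6 1070.3] 35.3
blue 301 med [-49.1  74. ] rng [[-72.5, 59.9], [-33.3, 98.7]] z [150.3 178.8 184.5] rect [-53.   83.7] [46.2 47.5] 32.0
bluetop 155 med [-54.5  81.2] rng [[-74.0, 61.3], [-34.9, 102.3]] z [179.4 182.1 185.1] rect [-54.8  82.7] [41. 45.] 39.5
t 22.8 pos [547.2  35.5 230. ] rot [ 1.7993e+02  1.0000e-02 -8.1410e+01] open 0.797 F [ 0.4  0.5 -0.2]
target w [639.3  55. ] 230 -> shift [ -5.5 -94.   -0.2] rz 0.01
shelf now [[-58.50956612  86.47391508]]
```

View pics/s11.png

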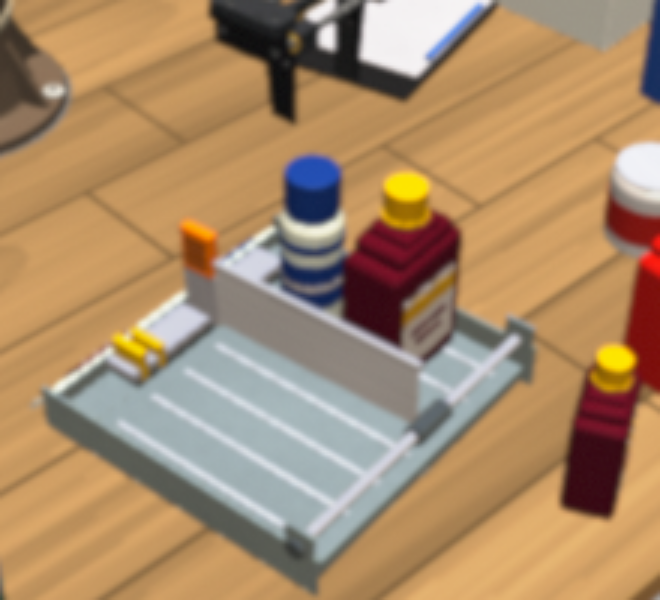

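View pics/t11.png

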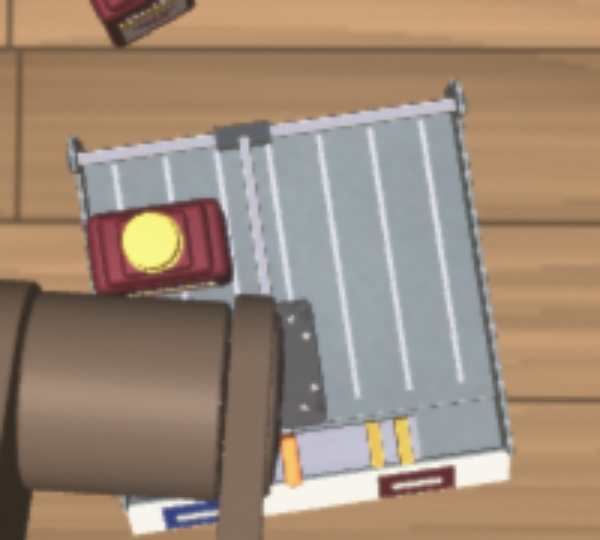

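The can stands in the left lane in front of the bottle. Next I measure the bottle's pose and yaw from the top view.

```bash
python3 -c "
from h import *
p=np.load('shelf.npy'); z=np.load('t11.npz'); im,D=z['im'],z['D']; P=cloud('top',D); zz=P[...,2]
b=sel(255,312,212,250)
hs=cv2.cvtColor(im,cv2.COLOR_RGB2HSV).astype(int)
red=((hs[...,0]>165)|(hs[...,0]<6))&(hs[...,1]>90)
rep('body',P,b&red&(zz>140)&(zz<156),p); rep('sh2',P,b&red&(zz>160)&(zz<176),p); rep('cap',P,b&(zz>200)&(zz<214),p)
rep('plate',P,sel(300,325,190,250)&(zz>60)&(zz<108),p)
"
```

```text
body 297 med [27.8 82.6] rng [[6.8, 44.0], [61.9, 139.2]] z [143.2 147.9 151.4] rect [34.5 91.8] [57.3 97.6] 0.1
sh2 474 med [32.  80.8] rng [[10.9, 55.3], [59.2, 128.3]] z [160.7 164.3 172.4] rect [34.9 91.7] [76.8 51.2] 89.8
cap 268 med [34.9 91.9] rng [[19.2, 75.9], [51.1, 108.3]] z [204. 207. 210.] rect [34.7 92.1] [34.7 36.5] 82.4
plate 197 med [47.2 19.5] rng [[-4.7, 15.5], [106.1, 43.0]] z [ 86.6 101.4 105.9] rect [50.9 20.2] [ 47.1 112.5] 71.8
```

Call:
arm_command(
  motion=[0.6,-3,-40,0,0,0,0,0.6,-6,-75,0,0,0,0,0.6,-6,-93,0,0,0,0,0.6,-6,-93,5,0,0,0,0.6,-6,-93,30,0,0,0,0.6,-6,-93,55,0,0,0,0.6,-6,-93,74,0,0,0,0.2,-6,-93,74,0,0,0,-0.1,-6,-93,74,0,0,0,-1,-6,-93,74,0,0,0,-1,-6,-93,74,0,0,0,-1,-6,-93,74,0,0,0,-1,-6,-93,74,0,0,0,-1,-6,-93,74,0,0,0,-1,-6,-93,74,0,0,0],
)

```text
t: 24.3
eef_pos: [639.0, 55.1, 157.6]
tcp_rot: [-3.141, -0.001, -1.421]
ft_force: [-0.5, -2.5, 5.6]
opening: 0.388
```

```bash
python3 -c "
from h import *
im,D=env.read_camera('scene'); save('pics/s12.png',cv2.resize(im[150:350,200:420],None,fx=3,fy=3))
go(20,-67,156,-81.42)
"
```

```text
t 24.35 pos [639.   55.1 157.6] rot [-1.7994e+02 -4.0000e-02 -8.1410e+01] open 0.396 F [-0.1 -3.1  5.6]
target w [ 647.7 -104.5] 156 -> shift [159.1  15.3   1.7] rz 0.01
shelf now [[35.2449183 92.0705982]]
```

View pics/s12.png

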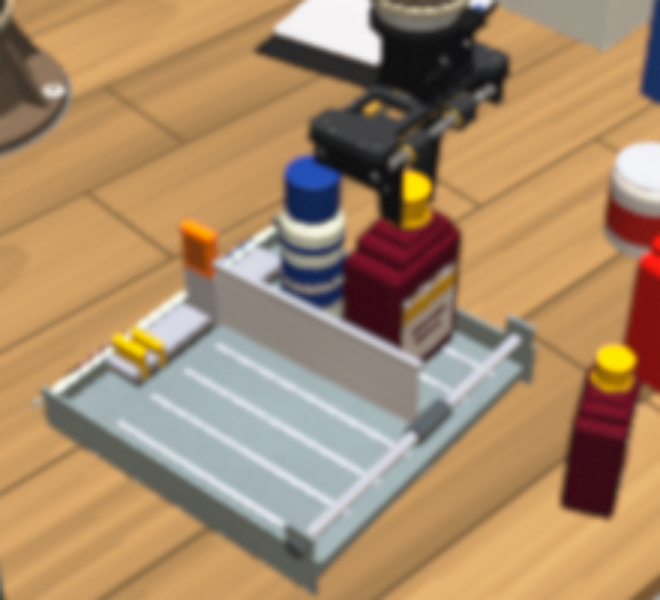

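Call:
arm_command(
  motion=[-1,0,0,-4,0,0,0,-1,0,0,-14,0,0,0,-1,0,0,-30,0,0,0,-1,0,0,-50,0,0,0,-1,0,0,-70,0,0,0,-1,0,0,-88,0,0,0,-1,0,0,-100,0,0,0,-1,2,0,-105,0,0,0,-1,8,0,-105,0,0,0,-1,20,0,-105,0,0,0,-1,36,1,-105,0,0,0,-1,55,3,-105,0,0,0,-1,75,6,-105,0,0,0,-1,95,9,-105,0,0,0,-1,115,12,-105,0,0,0,-1,133,14,-105,0,0,0,-1,147,15,-105,0,0,0,-1,155,15,-105,0,0,0,-1,158.5,15,-105,0,0,0,-1,159,15,-105,0,0,0],
)

```text
t: 26.35
eef_pos: [647.7, -104.2, 261.9]
tcp_rot: [3.141, 0.0, -1.421]
ft_force: [0.3, 0.6, -8.0]
opening: 0.396
```

```bash
python3 -c "
from h import *
im,D=env.read_camera('scene'); save('pics/s13.png',cv2.resize(im[150:350,200:420],None,fx=3,fy=3))
im,D=env.read_camera('top'); save('pics/t13.png',cv2.resize(im[150:330,230:430],None,fx=3,fy=3))
go(20,-67,157,-81.42)
"
```

```text
t 26.45 pos [ 647.7 -103.5  262. ] rot [ 1.800e+02  1.000e-02 -8.137e+01] open 0.396 F [-0.1  0.3 -6.8]
target w [ 647.7 -104.5] 157 -> shift [1.00e+00 1.00e-01 1.05e+02] rz 0.05
shelf now [[ 20.14267296 -66.04109364]]
```

View pics/s13.png

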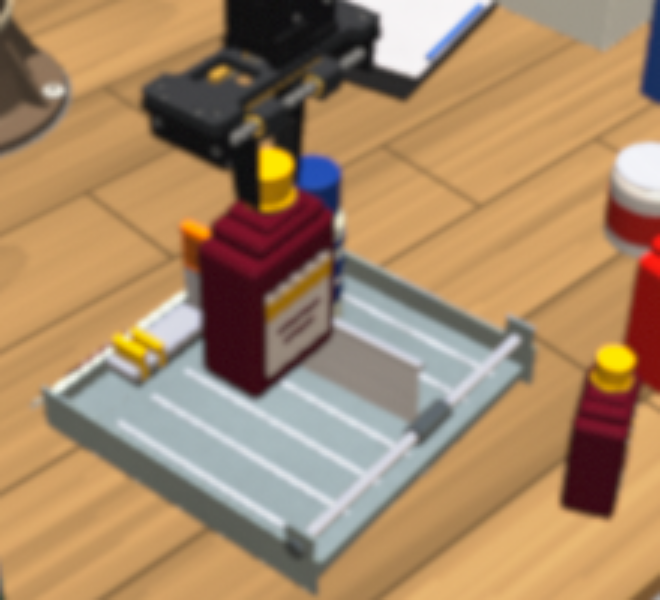

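Held upright above the right lane. I lower and release.

Call:
arm_command(
  motion=[-1,0,0,10,0,0,0,-1,0,0,26,0,0,0,-1,0,0,44,0,0,0,-1,0,0,62,0,0,0,-1,0,0,78,0,0,0,-1,0,0,91,0,0,0,-1,0,0,99,0,0,0,-1,0,0,103,0,0,0,-1,0,0,104.5,0,0,0,-1,0,0,105,0,0,0,-1,0,0,105,0,0,0],
)

```text
t: 27.55
eef_pos: [647.9, -104.2, 157.7]
tcp_rot: [-3.141, -0.0, -1.421]
ft_force: [-0.5, 0.3, -5.3]
opening: 0.395
```

Call:
arm_command(
  motion=[0,0,0,0,0,0,0,0.4,0,0,0,0,0,0,0.6,0,0,0,0,0,0,0.6,0,0,0,0,0,0,0.6,0,0,-20,0,0,0,0.6,0,0,-60,0,0,0,0.6,0,0,-110,0,0,0,0.6,0,60,-140,0,0,0,0.6,0,110,-140,0,0,0,0.6,0,160,-140,0,0,0,0.6,40,200,-140,0,0,0,0.6,90,200,-140,0,0,0,0.6,140,200,-140,0,0,0,0.6,190,200,-140,0,0,0,0.6,240,200,-140,0,0,0,0.6,290,200,-140,0,0,0,0.6,300,200,-140,0,0,0,0.6,300,200,-140,0,0,0],
)

```text
t: 29.35
eef_pos: [494.4, -433.4, 295.9]
tcp_rot: [3.141, 0.0, -1.423]
ft_force: [0.7, 0.4, -0.4]
opening: 0.799
```

```bash
python3 -c "
from h import *
p=np.load('shelf.npy')
im,D=env.read_camera('scene'); save('pics/s14.png',im)
im,D=env.read_camera('top'); save('pics/t14.png',im); P=cloud('top',D); zz=P[...,2]
b=sel(315,385,205,265); hs=cv2.cvtColor(im,cv2.COLOR_RGB2HSV).astype(int); red=((hs[...,0]>165)|(hs[...,0]<6))&(hs[...,1]>90)
rep('body',P,b&red&(zz>140)&(zz<156),p); rep('sh2',P,b&red&(zz>160)&(zz<176),p); rep('cap',P,b&(zz>200)&(zz<214),p)
rep('can',P,sel(270,330,240,290)&(zz>176)&(zz<190),p)
rep('grip',P,sel(310,345,285,315)&(zz>112)&(zz<135),p)
z=np.load('top0.npz'); P0=cloud('top',z['D'])
for n,s in(('coolant',sel(455,515,210,252)),('carton',sel(445,515,275,335)),('tin',sel(120,180,200,250)),('small',sel(250,300,120,170)),('red',sel(165,235,140,190))):
  for Q in(P0,P): m=s&(Q[...,2]>60); print(n,m.sum(),np.round(np.median(Q[m],0),1))
print(env.state()['t'],env.state()['eef_pos'])
"
```

```text
body 301 med [ 14.6 -41. ] rng [[-8.1, -113.7], [47.7, -17.9]] z [142.8 147.8 151.1] rect [ 19.8 -65.6] [57.4 97.2] 0.2
sh2 461 med [ 17.4 -52. ] rng [[-3.9, -102.8], [44.1, -30.1]] z [160.8 164.3 172. ] rect [ 20.1 -66.2] [50.6 77.1] 0.8
cap 274 med [ 19.9 -66.1] rng [[4.1, -82.6], [36.3, -49.8]] z [204.4 207.  209.5] rect [ 20.3 -66.6] [36.2 36.9] 55.0
can 451 med [-58.7  86.1] rng [[-79.9, 64.6], [-37.8, 107.3]] z [178.7 181.8 184.5] rect [-59.6  86.8] [47.9 47.5] 81.7
grip 89 med [-131.8   18.8] rng [[-148.8, 13.5], [-116.0, 24.7]] z [117.7 122.2 125.1] rect [-132.3   18.9] [35.2 12.1] 0.4
coolant 899 [ 643.  -389.4  117.8]
coolant 898 [ 643.2 -389.4  117.8]
carton 1636 [ 479.6 -389.9   94.1]
carton 1634 [ 480.  -389.9   94.2]
tin 1076 [664.  372.1  83.2]
tin 1080 [664.1 371.9  83.2]
small 820 [841.   74.4 110.2]
small 820 [840.9  74.2 110.6]
red 1555 [790.8 237.4 142.7]
red 1562 [790.8 237.3 143.1]
29.45 [ 494.53060864 -430.50188855  296.74218318]
```

View pics/s14.png

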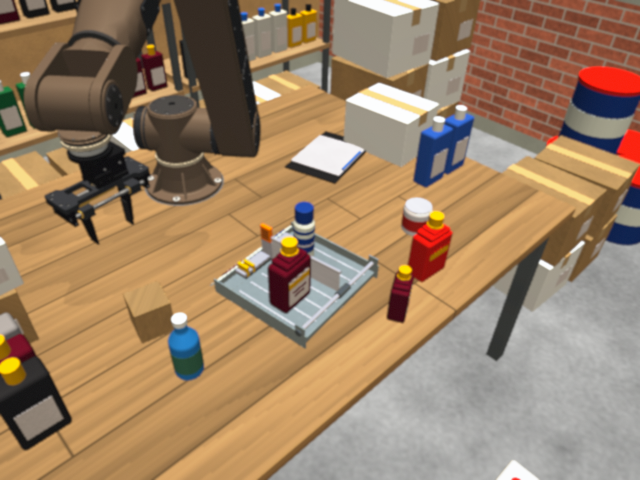

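View pics/t14.png

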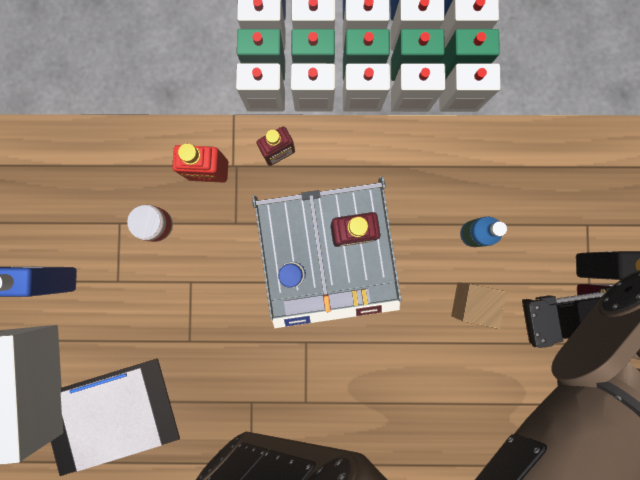

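The pictures show the bottle standing square in the right lane (357,228), the can standing in the left lane (290,275), and the divider seated in the slot. The bystanders have not moved and the gripper is clear.

```bash
python3 -c "
from h import *
print(env.job_done())"
```

```text
the job is handed in; nothing more can be done
None
```

The stock now matches the changed tickets, and I handed the job in at about 29 s of the 72 s allowed.

**What I did:** The bottle stood in the divider's path, so I first moved it over inside the left lane and squared it. I then lifted the divider over the yellow catch and slid it left with loose fingers until it dropped into the slot at shelf y of about +19 mm. Next I carried the spray can over the divider into the left lane, and finally the bottle into the right lane.

**Last checks from the top camera:**

| Item | Shelf position (x, y) | State |
|---|---|---|
| Bottle | about (20, -66) mm | standing, within 1° of square to the front |
| Spray can | about (-59, 86) mm | standing |
| Divider grip | y +19 mm | top at about 122 mm, against 132 mm on the rail, so fully in the slot |

The bystanders and look-alikes moved by less than 0.5 mm, and the gripper is clear of everything.

**What disagreed:**
- **Finger length:** The real fingertips end about 24.5 mm short of the reported TCP. My first bottle and divider grips were therefore shallow but held, and I corrected for this afterwards.
- **Pressing force:** I found the offset by touching the seated divider's grip with shut fingers. That reached about 58 N at the wrist, more than intended. It was the fingertips pressing, not the gripper body, and below the 120 N wrist limit.

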